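# Clamp the needle comb with the lever bolt

### The job

Clamp the brass needle comb in the bench fixture: screw the lever-headed bolt in clockwise, lever still raised, until it is snug on the comb but not overtightened, then fold its red lever fully down until it is level and stops, and let go. Keep the comb in its place and leave the mug, jar, screwdriver and graver alone.

Things in the scene. Friction and masses are not known exactly. Their poses are not given: they have to be found in the camera images.
- base: green clamping fixture fixed to the bench: base plate 170 x 130 x 12 mm, and across it (along its y) a bridge 104 mm long, 34 mm wide, its top 93 mm above the bench. Origin: centre of the underside, on the upright axis of the bolt; z up.
- bolt: clamp bolt (steel shank, hidden foot, head of 34 mm diameter, lever). Origin: on its upright axis at the lever's pivot height; axes do not turn with the head. Sinks 16 mm per clockwise turn (seen from above), stays where left; 0.3 to 1.3 turns until the foot meets the comb, different each time, only felt. Snug comes about a tenth of a turn later; a further eighth can be too much.
- lever (a joint): fold angle of the lever: 0 = raised (its end points outward and 0.70 rad above level, as at the start), 0.70 = folded level, closed. A stiff cam: it stays where it is left, and folding it presses the foot 1.5 mm further down; it stops dead at 0.70. Folding a snug bolt needs about 8 to 14 N pressed down 50 mm from the axis.
- lever_tip (a point): point in the lever on the bar's centre line, 80 mm from the pivot; raised, 61 mm out from the bolt's axis and 52 mm above the pivot. Straight bar 92 mm long from the pivot, 16 mm wide, 10 mm thick, dark then red. Raised, it is the crank: pushed sideways 50 mm from the axis it takes 2 to 4 N running free, climbing steeply once the foot meets the comb; 6 to 7.5 N is snug.
- comb: brass bar 100 x 40 x 12 mm with a row of thin steel needles at its ends, lying loose under the bridge in a steel rest with low lips; origin: centre of its underside, x along the bar, z up.
- mug: white mug, 82 mm diameter, 92 mm high; bystander. Origin: centre of its underside.
- tin: small closed jar, 60 mm diameter, 50 mm high; bystander. Origin: centre of its underside.
- screwdriver: screwdriver, 170 mm, lying on the bench; bystander. Lies along its x.
- graver: engraving tool, 140 mm, wooden handle 18 mm thick and steel shank, lying on the bench; bystander. Lies along its x.
There are look-alikes about, which are no part of the job. What is meant by the base is not blue, brown or white, and is the larger of those in its own colour.

How it is judged:
By the outcome, as a careful person would: the job done as asked, in the order asked, and still so for the second after the job is handed in, with the robot touching nothing.
It also fails if it takes over 61 s, if anything falls off the work surface, if the arm or the gripper's body presses on something with over 40 N, if the wrist force passes 120 N, or if a joint passes its speed limit or range.

### The arm

A 7-joint arm with a two-finger parallel gripper is mounted at the origin on the work surface. World frame = base frame: x ahead of the robot, y to its left, z up, the work surface at z = 0. Lengths are in m, angles in rad, forces in N, time in s.
With the tool pointing down it reaches from about 0.425 to 0.925 m from the base axis. Payload 6.8 kg.
Tool frame: the origin (TCP) lies at the very end of the fingers, on their centre line; the grasp point (between the pads) lies 19 mm behind it; z points along the fingers, x is the direction in which the jaws open and shut, and the axes are right-handed (so a half turn about z gives the same grasp; the last joint's range is limited). The gripper opens to 85 mm and grips with 20 to 120 N. Pads are 22 mm wide; open, the fingers measure 114 mm over their backs; the gripper's body (76 mm by 85 mm) begins 54 mm behind the grasp point. The pads swing forward as they close: fully open they stand 13 mm farther back than shut.
Start: joints at [1.056, 0.477, 0.022, 1.555, -0.011, 1.109, -0.083], TCP at [0.267, -0.62, 0.231] pointing down, gripper open.
Joint ranges: [-2.96, 2.96], [-0.34, 2.1], [-1.41, 1.46], [0.24, 2.44], [-1.37, 4.51], [0.17, 1.92], [-2.96, 2.96]. Speed limits (rad/s): [2.39, 2.39, 3.14, 3.14, 3.14, 3.14, 3.14].

### API

Orientations are given as a rotation vector (axis times angle).
In Python, from bench import r, grab_frame gives the robot as it stands. The module is installed in compiled form; this text tells all that it offers.
- The arm moves only by the tool send_rows, never from a script. Its argument "series" is a list of rows, each a list of 2 entries, a list of its own where there are three numbers: the shift along the tool's x, y, z in m, then the turn, a rotation vector about the tool's x, y, z in units of 5 degrees (1.0 is 5 degrees). A call has 1 to 20 rows; each row shifts and turns the commanded pose from where the row before left it, along the tool's axes as they then stand; what a row does not reach is not made up. A row lasts 1/8 s, in which the tool goes at most 62.5 mm and 10.7 degrees, less where a joint would pass 70% of its speed; a pose out of reach is approached as far as the arm can. A call is refused whole if a number of a shift passes 0.0625 or a number of a turn 1, either way. A call with a gripper value outside its range is refused whole. "fingers" is the closure in counts, from 0 (fully open) to 255 (shut), set as the call begins (left out, the last holds). The fingers move at their own pace and stop on an object; "grip_force" is the grip in N (left out, the last holds). Time passes only in rows, so rows that do not move let the fingers close. It gives the time, the measured TCP pose, the force and the opening at its end, in the units of the state.
- r.get_obs(): the state, without advancing time (a new reading comes with each control period).
- grab_frame(name): name is "scene" or "top" or "wrist"; returns a dict with "frame" (480x640x3 uint8, red, green, blue), "fx", "fy", "cx", "cy" (pixels), "origin" and "rotation" of the camera in the world; the wrist camera has in their place "T_tool_cam" (4x4, takes a point from camera to tool coordinates, whose origin is the TCP and whose axes are the tool frame's). Camera axes: x right, y down, z forward; pixel columns grow to the right and rows downward; lengths in m; the calibration is good to about 2 mm. The wrist camera is an equidistant fisheye: a pixel r from the principal point sees the ray r / f radians off the axis. A picture is of the moment at which its call begins: read the wrist's pose just before it. There is no depth.
- r.hand_in(): hands the job in, once; it reports no verdict.
The state is a dict: "clock": time; "joints": joint angles; "qvel": joint speeds; "tau": joint torques, N m; "tcp_pos": TCP position; "orientation": TCP orientation; "contact_force": force on the tool from outside, world axes, zero at the start; "moment": the same for the moment, N m; "grip_width": finger opening in m.
Only numpy, scipy, OpenCV 4.12 (cv2) and the standard library are available. Lean on these libraries where they do the work, as an engineer would, in place of code of your own. Each camera call takes 0.05 s, during which the arm holds its last target.

## Working session

There is one attempt and no reset: what is moved stays moved. The work goes in short steps, Python scripts to look and compute and a tool call to move; the robot and the scene stay as the last step left them, time stands still between calls to the robot, and variables do not carry over. Pictures are saved under pics/ and viewed, and the job is handed in when it is done.

Besides the shell and the picture viewer there is one more tool, called after "Emit:" as name(argument=value, ...) on one line, values as JSON. send_rows: Moves the arm, as the interface text tells. Its arguments: {"type":"object","properties":{"series":{"type":"array"},"fingers":{"type":"number"},"grip_force":{"type":"number"}},"required":["series"]}

```bash
mkdir -p pics; python3 - <<'E'
from bench import r, grab_frame
import cv2, numpy as np
o=r.get_obs(); print({k:np.round(v,3) for k,v in o.items()})
for n in ("scene","top","wrist"):
    f=grab_frame(n); cv2.imwrite(f"pics/{n}0.png",f["frame"][:,:,::-1])
    print(n,{k:(np.round(v,4).tolist() if k!="frame" else 0) for k,v in f.items()})
E
```

```text
{'clock': np.float64(0.0), 'joints': array([ 1.056,  0.478,  0.022,  1.556, -0.011,  1.109, -0.083]), 'qvel': array([-0.   , -0.001,  0.001,  0.001, -0.   , -0.   ,  0.001]), 'tau': array([ 1.0000e-03, -5.9645e+01,  1.6080e+00, -2.8119e+01,  1.2000e-02,
        9.0000e-03,  0.0000e+00]), 'tcp_pos': array([ 0.267, -0.619,  0.23 ]), 'orientation': array([-2.624e+00,  1.726e+00,  2.000e-03]), 'contact_force': array([-0.413,  0.437,  0.125]), 'moment': array([-0.04 ,  0.009, -0.016]), 'grip_width': np.float64(0.085)}
scene {'frame': 0, 'fx': 592.9787, 'fy': 592.9787, 'cx': 313.166, 'cy': 233.4954, 'origin': [1.0992, 0.8811, 0.9562], 'rotation': [-0.7227, -2.5363, 1.214]}
top {'frame': 0, 'fx': 436.2348, 'fy': 436.2348, 'cx': 316.6698, 'cy': 233.8029, 'origin': [0.3769, 0.0067, 1.0738], 'rotation': [-2.1606, 2.1132, -0.2253]}
wrist {'frame': 0, 'fx': 371.6483, 'fy': 371.6483, 'cx': 310.8704, 'cy': 244.1041, 'T_tool_cam': [[1.0, 0.0004, -0.0002, 0.0008], [-0.0004, 0.9665, 0.2568, -0.0653], [0.0003, -0.2568, 0.9665, -0.1431], [0.0, 0.0, 0.0, 1.0]]}
```

View pics/scene0.png

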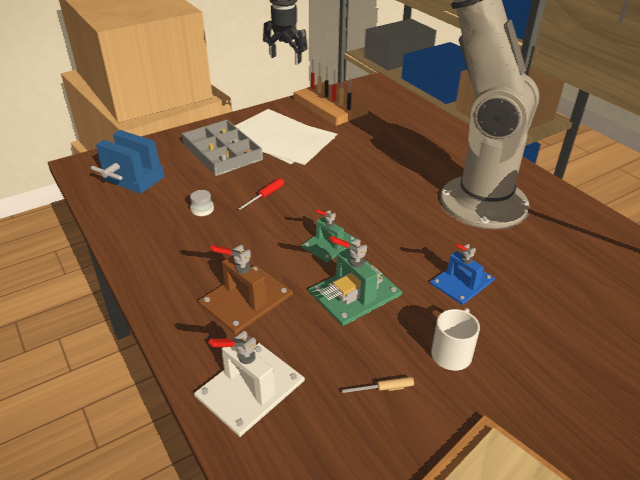

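View pics/top0.png

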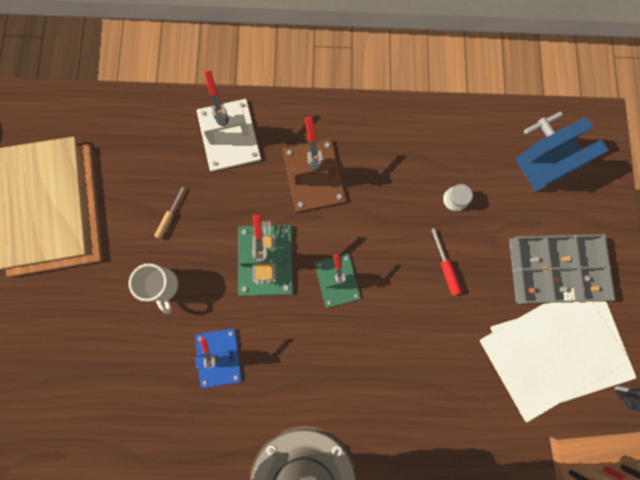

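View pics/wrist0.png

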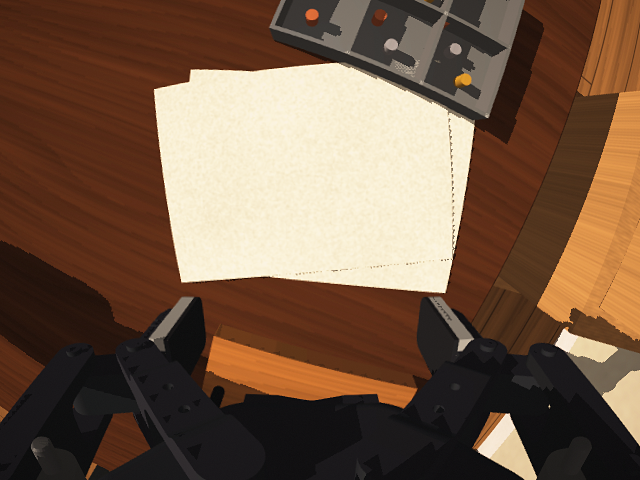

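The top view shows the larger green fixture at about (265,260), with its lever pointing up in the image. The smaller green decoy is at (338,280). I'll zoom in on both and measure.

```bash
cat > h.py <<'E'
import numpy as np, cv2
from scipy.spatial.transform import Rotation as R
def ray(f,u,v):
    d=np.array([(u-f["cx"])/f["fx"],(v-f["cy"])/f["fy"],1.]); 
    return np.array(f["origin"]), R.from_rotvec(f["rotation"]).apply(d/np.linalg.norm(d))
def onz(f,u,v,z):
    o,d=ray(f,u,v); return o+d*(z-o[2])/d[2]
def tri(a,b):
    (o1,d1),(o2,d2)=a,b
    A=np.stack([d1,-d2],1); s=np.linalg.lstsq(A,o2-o1,rcond=None)[0]
    p,q=o1+s[0]*d1,o2+s[1]*d2
    return (p+q)/2,np.linalg.norm(p-q)
def proj(f,P):
    p=R.from_rotvec(f["rotation"]).inv().apply(np.array(P)-np.array(f["origin"]))
    return p[...,0]/p[...,2]*f["fx"]+f["cx"],p[...,1]/p[...,2]*f["fy"]+f["cy"]
E
python3 - <<'E'
from bench import r, grab_frame
from h import *
s=grab_frame("scene");t=grab_frame("top")
c=cv2.resize(t["frame"][205:305,225:365],None,fx=5.5,fy=5.5,interpolation=cv2.INTER_CUBIC);cv2.imwrite("pics/tz.png",c[:,:,::-1])
c=cv2.resize(s["frame"][200:325,295:415],None,fx=4.8,fy=4.8,interpolation=cv2.INTER_CUBIC);cv2.imwrite("pics/sz.png",c[:,:,::-1])
hsv=cv2.cvtColor(t["frame"],cv2.COLOR_RGB2HSV)
g=cv2.inRange(hsv,(60,80,30),(90,255,255)); 
for c in cv2.findContours(g,0,2)[0]:
    if cv2.contourArea(c)>300:
        rc=cv2.minAreaRect(c); b=cv2.boxPoints(rc); print("top green",rc,b.round(1).tolist())
        P=np.array([onz(t,u,v,.012) for u,v in b]); print(P.round(4).tolist(),P.mean(0).round(4))
for n,f in(("t",t),("s",s)):
    h=cv2.cvtColor(f["frame"],cv2.COLOR_RGB2HSV)
    m=cv2.inRange(h,(0,200,120),(6,255,255))
    k,l,st,ce=cv2.connectedComponentsWithStats(m)
    for i in range(1,k):
        if st[i,4]>15: 
            ys,xs=np.where(l==i); print(n,st[i],ce[i].round(1))
E
```

```text
top green ((337.2210693359375, 280.42413330078125), (45.818511962890625, 34.417659759521484), 75.46554565429688) [[314.79998779296875, 262.6000061035156], [348.1000061035156, 253.89999389648438], [359.6000061035156, 298.29998779296875], [326.29998779296875, 306.8999938964844]]
[[0.5028, -0.0165, 0.012], [0.5261, -0.098, 0.012], [0.4186, -0.1266, 0.012], [0.3964, -0.0463, 0.012]] [ 0.461  -0.0719  0.012 ]
top green ((264.4844055175781, 260.1576843261719), (67.58100891113281, 52.21327209472656), 88.93909454345703) [[237.8000030517578, 226.89999389648438], [290.0, 225.89999389648438], [291.20001220703125, 293.5], [239.0, 294.3999938964844]]
[[0.5871, 0.1757, 0.012], [0.5928, 0.047, 0.012], [0.4267, 0.0389, 0.012], [0.4218, 0.1641, 0.012]] [0.5071 0.1064 0.012 ]
s [311  73   3  16  43] [311.9  80.2]
s [332  85   4  16  35] [333.5  92.7]
s [258 178  26  20 233] [271.3 187.3]
s [315 209  11   6  30] [320.2 211.7]
s [330 236  20  11 104] [339.1 241.3]
s [210 245  22  10 127] [220.2 249.5]
s [456 244  10   6  33] [460.3 246.5]
s [208 339  26   8 185] [220.7 342.5]
```

View pics/tz.png

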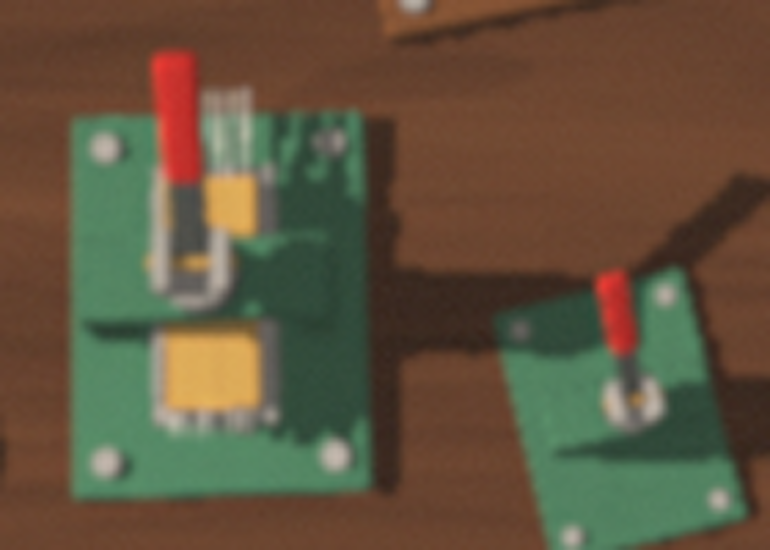

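View pics/sz.png

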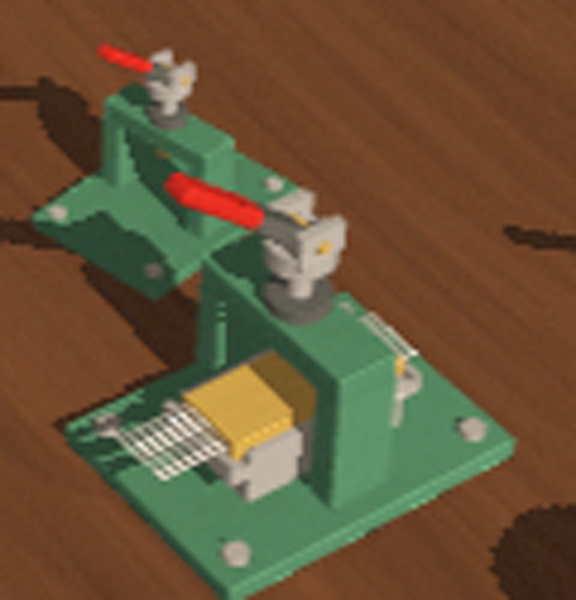

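```bash
python3 - <<'E'
from bench import r, grab_frame
from h import *
s=grab_frame("scene");t=grab_frame("top")
print("end",tri(ray(t,225+174/5.5,205+57/5.5),ray(s,295+173/4.8,200+188/4.8)))
print("pin+y",tri(ray(t,225+150/5.5,205+263/5.5),ray(s,295+323/4.8,200+248/4.8)))
print("red/dark",tri(ray(t,225+183/5.5,205+183/5.5),ray(s,295+262/4.8,200+217/4.8)))
for z in(.12,.13,.14,.15):print(z,onz(t,225+190/5.5,205+263/5.5,z))
C=np.array([.5071,.1064,.0])
for z in(.012,.093,.12,.14,.15): print(z,[np.round(proj(f,C+[0,0,z]),1) for f in(t,s)])
o=[r.get_obs() for _ in range(3)]; print([x["contact_force"].round(2) for x in o],o[0]["moment"].round(3))
E
```

```text
end (array([0.57659695, 0.10956481, 0.19209239]), np.float64(5.7144104234701234e-05))
pin+y (array([0.5054318 , 0.12239059, 0.1360548 ]), np.float64(0.0019437627008478855))
red/dark (array([0.53258251, 0.10965524, 0.1572091 ]), np.float64(0.005512265178894284))
0.12 [0.50877453 0.10782144 0.12      ]
0.13 [0.50739165 0.10676153 0.13      ]
0.14 [0.50600878 0.10570162 0.14      ]
0.15 [0.50462591 0.10464171 0.15      ]
0.012 [array([264.5, 259.7]), array([354.3, 289.4])]
0.093 [array([261.3, 255.2]), array([355.9, 262.8])]
0.12 [array([260.2, 253.6]), array([356.5, 253.4])]
0.14 [array([259.2, 252.3]), array([356.9, 246.3])]
0.15 [array([258.8, 251.6]), array([357.2, 242.7])]
[array([-0.24,  0.65,  0.12]), array([-0.24,  0.65,  0.12]), array([-0.24,  0.65,  0.12])] [ 0.004 -0.033 -0.017]
```

Emit:
send_rows(series=[[[-0.0416,-0.0405,-0.002],[0,0,0]],[[-0.0416,-0.0405,-0.002],[0,0,0]],[[-0.0416,-0.0405,-0.002],[0,0,0]],[[-0.0416,-0.0405,-0.002],[0,0,0]],[[-0.0416,-0.0405,-0.002],[0,0,0]],[[-0.0416,-0.0405,-0.002],[0,0,0]],[[-0.0416,-0.0405,-0.002],[0,0,0]],[[-0.0416,-0.0405,-0.002],[0,0,0]],[[-0.0416,-0.0405,-0.002],[0,0,0]],[[-0.0416,-0.0405,-0.002],[0,0,0]],[[-0.0416,-0.0405,-0.002],[0,0,0]],[[-0.0416,-0.0405,-0.002],[0,0,0]],[[-0.0416,-0.0405,-0.002],[0,0,0]],[[-0.0416,-0.0405,-0.002],[0,0,0]]], fingers=255, grip_force=40)

```text
clock: 2.1
tcp_pos: [0.558, 0.1408, 0.2595]
orientation: [-2.624, 1.728, -0.001]
contact_force: [2.2, -0.9, -0.2]
grip_width: 0.0002
```

```bash
python3 - <<'E'
from bench import r, grab_frame
from h import *
o=r.get_obs(); print({k:np.round(v,3).tolist() for k,v in o.items() if k!="tau"}); print(R.from_rotvec(o["orientation"]).as_matrix().round(3))
f=grab_frame("wrist"); cv2.imwrite("pics/w1.png",f["frame"][:,:,::-1])
E
```

```text
{'clock': 2.1, 'joints': [-0.0, 0.323, -0.444, 1.743, 0.153, 1.11, -1.657], 'qvel': [-0.656, 0.441, -0.125, -0.598, 0.228, 0.217, -0.81], 'tcp_pos': [0.558, 0.141, 0.26], 'orientation': [-2.624, 1.728, -0.001], 'contact_force': [2.227, -0.873, -0.181], 'moment': [0.051, -0.048, 0.009], 'grip_width': 0.0}
[[ 0.395 -0.919  0.001]
 [-0.919 -0.395 -0.   ]
 [ 0.    -0.    -1.   ]]
```

View pics/w1.png

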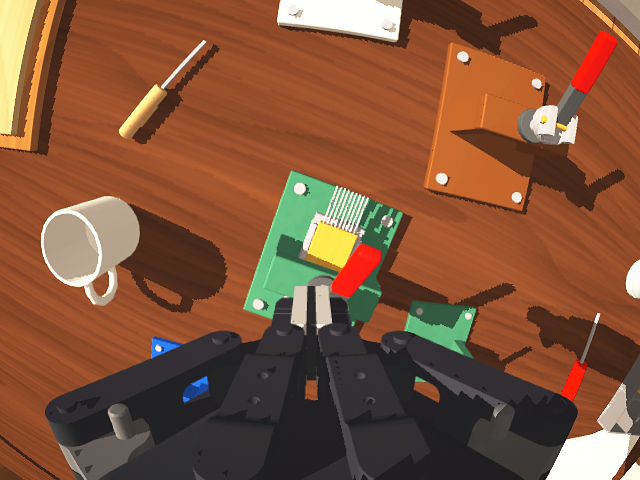

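Emit:
send_rows(series=[[[0,0,0],[0,0,-1]],[[0,0,0],[0,0,-1]],[[0,0,0],[0,0,-1]],[[0,0,0],[0,0,-1]],[[0,0,0],[0,0,-1]],[[0,0,0],[0,0,-1]],[[0,0,0],[0,0,-1]],[[0,0,0],[0,0,-1]],[[0,0,0],[0,0,-1]],[[0,0,0],[0,0,-1]],[[0,0,0],[0,0,-1]],[[0,0,0],[0,0,-1]],[[0,0,0],[0,0,-1]],[[0,0,0],[0,0,-1]],[[0,0,0],[0,0,-1]],[[0,0,0],[0,0,-1]],[[0,0,0],[0,0,-1]],[[0,0,0],[0,0,-1]],[[0,0,0],[0,0,-1]],[[0,0,0],[0,0,-1]]])

```text
clock: 4.65
tcp_pos: [0.5574, 0.1389, 0.2593]
orientation: [3.008, 0.904, -0.0]
contact_force: [0.2, 0.5, -1.1]
grip_width: 0.0
```

```bash
cat > st.py <<'E'
from bench import r
from h import *
o=r.get_obs(); M=R.from_rotvec(o["orientation"]).as_matrix()
print("t",o["clock"].round(2),"q",o["joints"].round(2),"p",o["tcp_pos"].round(4),"az",np.degrees(np.arctan2(M[1,0],M[0,0])).round(1),"tilt",np.degrees(np.arccos(-M[2,2])).round(2),"F",o["contact_force"].round(2),"M",o["moment"].round(3))
E
python3 st.py
```

```text
Traceback (most recent call last):
  File "st.py", line 4, in <module>
    print("t",o["clock"].round(2),"q",o["joints"].round(2),"p",o["tcp_pos"].round(4),"az",np.degrees(np.arctan2(M[1,0],M[0,0])).round(1),"tilt",np.degrees(np.arccos(-M[2,2])).round(2),"F",o["contact_force"].round(2),"M",o["moment"].round(3))
              ^^^^^^^^^^^^^^^^
AttributeError: 'float' object has no attribute 'round'
```

```bash
sed -i 's/o\["clock"\].round(2)/round(float(o["clock"]),2)/' st.py; python3 st.py
```

```text
t 4.65 q [ 0.25  0.38 -0.77  1.73  0.29  1.15 -0.02] p [0.5574 0.1389 0.2593] az 33.5 tilt 0.02 F [ 0.21  0.5  -1.15] M [-0.031  0.027  0.037]
```

Emit:
send_rows(series=[[[0,0,0],[0,0,-1]],[[0,0,0],[0,0,-1]],[[0,0,0],[0,0,-1]],[[0,0,0],[0,0,-1]],[[0,0,0],[0,0,-1]],[[0,0,0],[0,0,-1]],[[0,0,0],[0,0,-1]],[[0,0,0],[0,0,-1]],[[0,0,0],[0,0,-1]],[[0,0,0],[0,0,-1]],[[0,0,0],[0,0,-1]],[[0,0,0],[0,0,-1]],[[0,0,0],[0,0,-1]],[[0,0,0],[0,0,-1]],[[0,0,0],[0,0,-1]],[[0,0,0],[0,0,-1]],[[0,0,0],[0,0,-1]],[[0,0,0],[0,0,-1]],[[0,0,0],[0,0,-1]],[[0,0,0],[0,0,-1]]])

```text
clock: 7.15
tcp_pos: [0.5574, 0.1388, 0.2592]
orientation: [1.241, 2.886, -0.001]
contact_force: [0.9, -0.2, 0.0]
grip_width: 0.0001
```

```bash
python3 st.py
```

```text
t 7.15 q [ 0.49  0.52 -1.15  1.72  0.51  1.24  1.54] p [0.5574 0.1388 0.2592] az 133.4 tilt 0.03 F [ 0.89 -0.23  0.02] M [ 0.037 -0.009 -0.017]
```

Emit:
send_rows(series=[[[0,0,0.0103],[0,0,-1]],[[0,0,0.0103],[0,0,-1]],[[0,0,0.0103],[0,0,-1]],[[0,0,0.0103],[0,0,-1]],[[0,0,0.0103],[0,0,-1]],[[0,0,0.0103],[0,0,-1]],[[0,0,0.0103],[0,0,-1]],[[0,0,0.0103],[0,0,-1]],[[0,0,0.0103],[0,0,-1]],[[0,0,0.0103],[0,0,-0.8]],[[0,0,0],[0,0,0]],[[0,0,0],[0,0,0]]])

```text
clock: 8.65
tcp_pos: [0.5576, 0.1392, 0.1567]
orientation: [-0.061, 3.141, 0.0]
contact_force: [0.4, 0.6, 0.6]
grip_width: 0.0004
```

```bash
python3 st.py; python3 - <<'E'
from bench import r, grab_frame
import cv2
for n in ("wrist","scene"):
    f=grab_frame(n)["frame"]
    if n=="scene": f=cv2.resize(f[130:320,260:440],None,fx=3,fy=3,interpolation=cv2.INTER_CUBIC)
    cv2.imwrite(f"pics/{n}2.png",f[:,:,::-1])
E
python3 st.py
```

```text
t 8.65 q [ 0.51  0.74 -1.24  1.82  0.76  1.17  2.19] p [0.5576 0.1392 0.1567] az -177.8 tilt 0.02 F [0.35 0.56 0.64] M [-0.023  0.017  0.013]
t 8.75 q [ 0.51  0.74 -1.24  1.82  0.76  1.17  2.19] p [0.5577 0.1393 0.1568] az -177.8 tilt 0.05 F [-0.13 -0.4   0.36] M [-0.007  0.048  0.022]
```

View pics/wrist2.png

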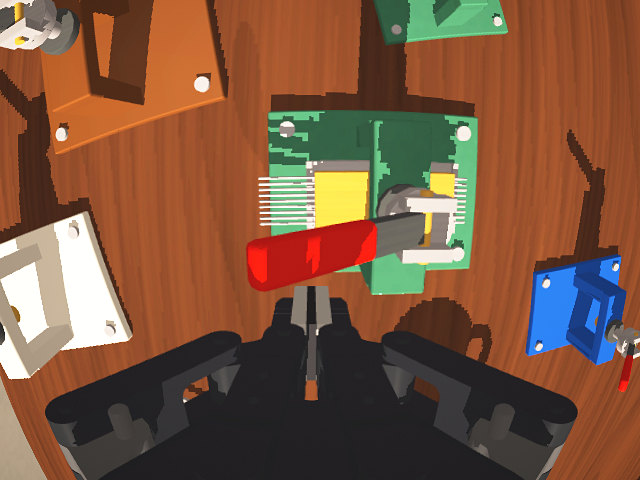

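View pics/scene2.png

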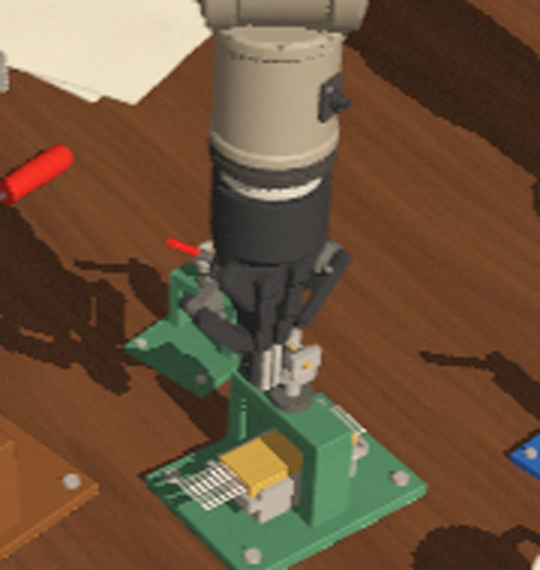

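Emit:
send_rows(series=[[[0,-0.004,0],[0,0,0]],[[0,-0.004,0],[0,0,0]],[[0,-0.004,0],[0,0,0]],[[-0.0015,-0.0045,0],[0,0,1]],[[-0.0015,-0.0045,0.0004],[0,0,1]],[[-0.0015,-0.0045,0.0002],[0,0,1]],[[-0.0015,-0.0045,0.0002],[0,0,1]]])

```text
clock: 9.62
tcp_pos: [0.5622, 0.11, 0.1557]
orientation: [0.486, 3.104, 0.004]
contact_force: [-0.4, 3.8, -1.3]
grip_width: -0.0002
```

```bash
cat >> st.py <<'E'
C=np.array([.507,.1064]); F=o["contact_force"]; d=M[:2,:2].T@(o["tcp_pos"][:2]-C)
print("rel axis in tool",d.round(4),"F tool",(M.T@F).round(2),"torque(cw+ on bolt) from F@50mm",(.05*(M.T@F)[1]).round(3), "with moment", ((d[0]*(M.T@F)[1]-d[1]*(M.T@F)[0])+(M.T@o["moment"])[2]).round(3))
E
python3 st.py
python3 - <<'E'
from bench import grab_frame
import cv2
f=grab_frame("wrist")["frame"];cv2.imwrite(f"pics/w3.png",f[:,:,::-1])
E
python3 st.py
```

```text
t 9.62 q [ 0.53  0.69 -1.17  1.82  0.71  1.12  1.94] p [0.5622 0.11   0.1557] az 162.2 tilt 0.14 F [-0.41  3.79 -1.29] M [ 0.809 -0.025 -0.008]
rel axis in tool [-0.0514  0.0203] F tool [1.55 3.48 1.3 ] torque(cw+ on bolt) from F@50mm 0.174 with moment -0.203
t 9.68 q [ 0.53  0.69 -1.17  1.82  0.71  1.12  1.93] p [0.5621 0.1092 0.1556] az 162.0 tilt 0.09 F [-0.41  2.81 -1.7 ] M [0.657 0.075 0.014]
rel axis in tool [-0.0515  0.0198] F tool [1.26 2.54 1.71] torque(cw+ on bolt) from F@50mm 0.127 with moment -0.17
```

View pics/w3.png

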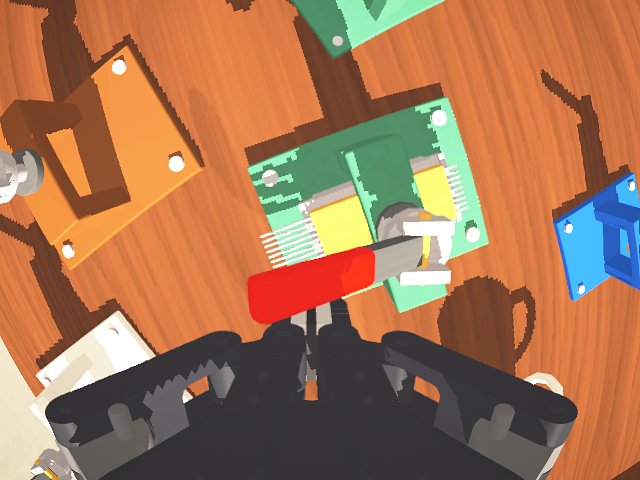

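Emit:
send_rows(series=[[[-0.0016,-0.0044,0.0002],[0,0,1]],[[-0.0016,-0.0044,0.0002],[0,0,1]],[[-0.0016,-0.0044,0.0002],[0,0,1]],[[-0.0016,-0.0044,0.0002],[0,0,1]],[[-0.0016,-0.0044,0.0002],[0,0,1]],[[-0.0016,-0.0044,0.0002],[0,0,1]],[[-0.0016,-0.0044,0.0002],[0,0,1]],[[-0.0016,-0.0044,0.0002],[0,0,1]]])

```text
clock: 10.68
tcp_pos: [0.5529, 0.0746, 0.1542]
orientation: [1.517, 2.751, 0.004]
contact_force: [2.2, 5.1, -1.4]
grip_width: 0.0
```

```bash
python3 st.py
```

```text
t 10.68 q [ 0.53  0.59 -1.04  1.86  0.59  1.03  1.38] p [0.5529 0.0746 0.1542] az 122.3 tilt 0.14 F [ 2.19  5.09 -1.35] M [ 0.744 -0.337 -0.009]
rel axis in tool [-0.0514  0.0218] F tool [3.13 4.56 1.37] torque(cw+ on bolt) from F@50mm 0.228 with moment -0.294
```

Emit:
send_rows(series=[[[-0.0016,-0.0044,0.0002],[0,0,1]],[[-0.0016,-0.0044,0.0002],[0,0,1]],[[-0.0016,-0.0044,0.0002],[0,0,1]],[[-0.0016,-0.0044,0.0002],[0,0,1]],[[-0.0016,-0.0044,0.0002],[0,0,1]],[[-0.0016,-0.0044,0.0002],[0,0,1]]])

```text
clock: 11.42
tcp_pos: [0.5322, 0.0562, 0.1531]
orientation: [2.177, 2.264, 0.004]
contact_force: [3.5, 0.9, -1.3]
grip_width: 0.0
```

```bash
python3 st.py
```

```text
t 11.43 q [ 0.51  0.5  -0.93  1.92  0.49  0.96  0.95] p [0.5322 0.0562 0.1531] az 92.2 tilt 0.15 F [ 3.52  0.9  -1.26] M [ 0.359 -0.634  0.038]
rel axis in tool [-0.0512  0.0232] F tool [0.76 3.55 1.26] torque(cw+ on bolt) from F@50mm 0.178 with moment -0.237
```

```bash
cat >> st.py <<'E'
print("M tool",(M.T@o["moment"]).round(3),"F from Mx/.21:",((M.T@o["moment"])[0]/.21).round(2))
E
```

Emit:
send_rows(series=[[[-0.0016,-0.0044,0.0002],[0,0,1]],[[-0.0016,-0.0044,0.0002],[0,0,1]],[[-0.0016,-0.0044,0.0002],[0,0,1]],[[-0.0016,-0.0044,0.0002],[0,0,1]]])

```text
clock: 11.92
tcp_pos: [0.5143, 0.0505, 0.1523]
orientation: [2.537, 1.85, 0.003]
contact_force: [3.7, 0.5, -1.3]
grip_width: -0.0001
```

```bash
python3 st.py
```

```text
t 11.93 q [ 0.48  0.45 -0.87  1.97  0.43  0.92  0.65] p [0.5143 0.0505 0.1523] az 72.2 tilt 0.14 F [ 3.69  0.52 -1.31] M [-0.146 -0.716  0.005]
rel axis in tool [-0.051  0.024] F tool [1.63 3.35 1.32] torque(cw+ on bolt) from F@50mm 0.168 with moment -0.215
M tool [-0.726  0.08  -0.005] F from Mx/.21: -3.46
```

Emit:
send_rows(series=[[[-0.0016,-0.0044,0.0002],[0,0,1]],[[-0.0016,-0.0044,0.0002],[0,0,1]],[[-0.0016,-0.0044,0.0002],[0,0,1]],[[-0.0016,-0.0044,0.0002],[0,0,1]]])

```text
clock: 12.42
tcp_pos: [0.4953, 0.051, 0.1513]
orientation: [2.82, 1.38, 0.0]
contact_force: [2.8, -4.5, 0.8]
grip_width: 0.0
```

```bash
python3 st.py
```

```text
t 12.43 q [ 0.43  0.4  -0.8   2.01  0.37  0.88  0.34] p [0.4953 0.051  0.1513] az 52.2 tilt 0.13 F [ 2.78 -4.47  0.76] M [-0.781 -0.435  0.029]
rel axis in tool [-0.0509  0.0247] F tool [-1.82  4.94 -0.75] torque(cw+ on bolt) from F@50mm 0.247 with moment -0.235
M tool [-0.823 -0.35  -0.029] F from Mx/.21: -3.92
```

Emit:
send_rows(series=[[[-0.0014,-0.0054,0.0002],[0,0,1]],[[-0.0014,-0.0054,0.0002],[0,0,1]],[[-0.0014,-0.0054,0.0002],[0,0,1]],[[-0.0014,-0.0054,0.0002],[0,0,1]]])

```text
clock: 12.92
tcp_pos: [0.4752, 0.0618, 0.1502]
orientation: [3.016, 0.869, -0.003]
contact_force: [-0.9, -5.6, 0.8]
grip_width: -0.0001
```

```bash
python3 st.py;python3 - <<'E'
from bench import grab_frame
import cv2
f=grab_frame("wrist")["frame"];cv2.imwrite(f"pics/w4.png",f[:,:,::-1])
E
python3 st.py
```

```text
t 12.93 q [ 0.36  0.35 -0.74  2.05  0.31  0.85  0.01] p [0.4752 0.0618 0.1502] az 32.1 tilt 0.18 F [-0.91 -5.59  0.82] M [-1.03  -0.015  0.058]
rel axis in tool [-0.0506  0.0208] F tool [-3.74  4.26 -0.8 ] torque(cw+ on bolt) from F@50mm 0.213 with moment -0.194
M tool [-0.88  -0.535 -0.057] F from Mx/.21: -4.19
t 12.97 q [ 0.36  0.35 -0.74  2.05  0.31  0.85  0.  ] p [0.4746 0.0625 0.1502] az 32.0 tilt 0.17 F [-1.47 -4.6   0.05] M [-0.902  0.013  0.109]
rel axis in tool [-0.0507  0.02  ] F tool [-3.68  3.12 -0.03] torque(cw+ on bolt) from F@50mm 0.156 with moment -0.193
M tool [-0.758 -0.488 -0.108] F from Mx/.21: -3.61
```

View pics/w4.png

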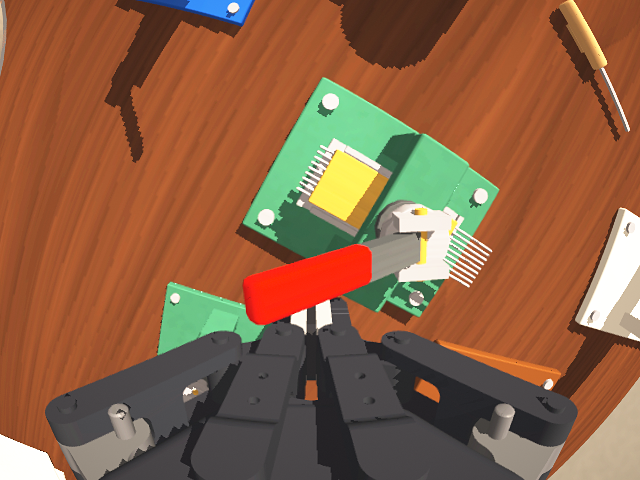

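Emit:
send_rows(series=[[[-0.0016,-0.0045,0.0002],[0,0,1]],[[-0.0016,-0.0045,0.0002],[0,0,1]],[[-0.0016,-0.0045,0.0002],[0,0,1]],[[-0.0016,-0.0045,0.0002],[0,0,1]]])

```text
clock: 13.48
tcp_pos: [0.4615, 0.0759, 0.1492]
orientation: [3.121, 0.334, -0.003]
contact_force: [-1.3, -4.9, 0.9]
grip_width: 0.0003
```

```bash
python3 st.py
```

```text
t 13.47 q [ 0.28  0.32 -0.68  2.08  0.27  0.83 -0.34] p [0.4615 0.0759 0.1492] az 12.2 tilt 0.18 F [-1.32 -4.92  0.93] M [-0.823  0.105  0.015]
rel axis in tool [-0.0509  0.0202] F tool [-2.34  4.53 -0.91] torque(cw+ on bolt) from F@50mm 0.227 with moment -0.197
M tool [-0.782 -0.277 -0.014] F from Mx/.21: -3.73
```

Emit:
send_rows(series=[[[-0.0016,-0.0045,0.0002],[0,0,1]],[[-0.0016,-0.0045,0.0002],[0,0,1]],[[-0.0016,-0.0045,0.0002],[0,0,1]]])

```text
clock: 13.85
tcp_pos: [0.4549, 0.0888, 0.1485]
orientation: [3.138, -0.076, -0.003]
contact_force: [-0.5, -4.5, 0.1]
grip_width: -0.0
```

```bash
python3 st.py
```

```text
t 13.85 q [ 0.22  0.3  -0.63  2.09  0.24  0.82 -0.61] p [0.4549 0.0888 0.1485] az -2.8 tilt 0.18 F [-0.54 -4.54  0.06] M [-0.804  0.19   0.076]
rel axis in tool [-0.0512  0.0201] F tool [-0.32  4.56 -0.04] torque(cw+ on bolt) from F@50mm 0.228 with moment -0.302
M tool [-0.813 -0.151 -0.075] F from Mx/.21: -3.87
```

Emit:
send_rows(series=[[[-0.0016,-0.0044,0.0002],[0,0,1]],[[-0.0016,-0.0044,0.0002],[0,0,1]],[[-0.0016,-0.0044,0.0002],[0,0,1]]])

```text
clock: 14.22
tcp_pos: [0.4519, 0.1027, 0.1479]
orientation: [3.101, -0.484, -0.003]
contact_force: [-0.4, -3.0, 0.1]
grip_width: 0.0001
```

```bash
python3 st.py
```

```text
t 14.22 q [ 0.15  0.3  -0.58  2.09  0.22  0.81 -0.88] p [0.4519 0.1027 0.1479] az -17.8 tilt 0.18 F [-0.37 -3.03  0.06] M [-0.678  0.255  0.022]
rel axis in tool [-0.0514  0.0203] F tool [ 0.57  3.   -0.05] torque(cw+ on bolt) from F@50mm 0.15 with moment -0.187
M tool [-0.723 -0.036 -0.021] F from Mx/.21: -3.44
```

Emit:
send_rows(series=[[[-0.0016,-0.0044,0.0002],[0,0,1]],[[-0.0016,-0.0044,0.0002],[0,0,1]],[[-0.0016,-0.0044,0.0002],[0,0,1]]])

```text
clock: 14.6
tcp_pos: [0.4524, 0.1167, 0.1472]
orientation: [3.011, -0.885, -0.003]
contact_force: [-1.9, -2.9, -0.3]
grip_width: 0.0001
```

```bash
python3 st.py
```

```text
t 14.6 q [ 0.08  0.3  -0.54  2.09  0.21  0.81 -1.16] p [0.4524 0.1167 0.1472] az -32.8 tilt 0.2 F [-1.94 -2.88 -0.31] M [-0.674  0.296 -0.   ]
rel axis in tool [-0.0515  0.0208] F tool [-0.07  3.47  0.32] torque(cw+ on bolt) from F@50mm 0.174 with moment -0.176
M tool [-0.727  0.116  0.001] F from Mx/.21: -3.46
```

Emit:
send_rows(series=[[[-0.0016,-0.0044,0.0002],[0,0,1]],[[-0.0016,-0.0044,0.0002],[0,0,1]],[[-0.0016,-0.0044,0.0002],[0,0,1]]])

```text
clock: 14.98
tcp_pos: [0.4565, 0.1302, 0.1465]
orientation: [2.87, -1.27, -0.003]
contact_force: [-2.4, -3.1, 0.2]
grip_width: -0.0
```

```bash
python3 st.py
```

```text
t 14.97 q [ 0.01  0.3  -0.49  2.08  0.19  0.81 -1.43] p [0.4565 0.1302 0.1465] az -47.7 tilt 0.21 F [-2.37 -3.09  0.22] M [-0.625  0.422  0.03 ]
rel axis in tool [-0.0516  0.0214] F tool [ 0.69  3.83 -0.2 ] torque(cw+ on bolt) from F@50mm 0.192 with moment -0.241
M tool [-0.733  0.179 -0.029] F from Mx/.21: -3.49
```

Emit:
send_rows(series=[[[-0.0016,-0.0045,0.0002],[0,0,1]],[[-0.0016,-0.0045,0.0002],[0,0,1]],[[-0.0016,-0.0045,0.0002],[0,0,1]],[[-0.0016,-0.0045,0.0002],[0,0,1]]])

```text
clock: 15.48
tcp_pos: [0.4674, 0.1459, 0.1456]
orientation: [2.606, -1.748, -0.003]
contact_force: [-3.9, -2.3, -0.0]
grip_width: 0.0001
```

```bash
python3 st.py
```

```text
t 15.47 q [-0.07  0.32 -0.42  2.05  0.18  0.82 -1.78] p [0.4674 0.1459 0.1456] az -67.7 tilt 0.23 F [-3.93 -2.29 -0.05] M [-0.455  0.582  0.006]
rel axis in tool [-0.0516  0.0217] F tool [0.63 4.51 0.07] torque(cw+ on bolt) from F@50mm 0.225 with moment -0.252
M tool [-0.711  0.2   -0.006] F from Mx/.21: -3.39
```

Emit:
send_rows(series=[[[-0.0016,-0.0045,0.0002],[0,0,1]],[[-0.0016,-0.0045,0.0002],[0,0,1]],[[-0.0016,-0.0045,0.0002],[0,0,1]],[[-0.0016,-0.0045,0.0002],[0,0,1]]])

```text
clock: 15.98
tcp_pos: [0.4829, 0.1569, 0.1448]
orientation: [2.263, -2.174, -0.002]
contact_force: [-3.7, -0.7, 0.4]
grip_width: -0.0003
```

```bash
python3 st.py
```

```text
t 15.97 q [-0.15  0.34 -0.35  2.01  0.15  0.82 -2.11] p [0.4829 0.1569 0.1448] az -87.7 tilt 0.23 F [-3.73 -0.74  0.38] M [-0.307  0.705 -0.002]
rel axis in tool [-0.0515  0.0221] F tool [ 0.6   3.76 -0.37] torque(cw+ on bolt) from F@50mm 0.188 with moment -0.205
M tool [-0.716  0.278  0.002] F from Mx/.21: -3.41
```

Emit:
send_rows(series=[[[-0.0016,-0.0046,0.0002],[0,0,1]],[[-0.0016,-0.0046,0.0002],[0,0,1]],[[-0.0016,-0.0046,0.0002],[0,0,1]],[[-0.0016,-0.0046,0.0002],[0,0,1]]])

```text
clock: 16.48
tcp_pos: [0.5015, 0.1621, 0.1439]
orientation: [1.851, -2.533, -0.002]
contact_force: [-4.4, -0.0, -0.7]
grip_width: 0.0003
```

```bash
python3 st.py
```

```text
t 16.48 q [-0.21  0.36 -0.27  1.97  0.13  0.83 -2.43] p [0.5015 0.1621 0.1439] az -107.7 tilt 0.24 F [-4.43 -0.03 -0.69] M [ 0.013  0.753 -0.097]
rel axis in tool [-0.0514  0.0221] F tool [1.37 4.21 0.7 ] torque(cw+ on bolt) from F@50mm 0.211 with moment -0.151
M tool [-0.721  0.216  0.096] F from Mx/.21: -3.44
```

Emit:
send_rows(series=[[[-0.0016,-0.0046,0.0002],[0,0,1]],[[-0.0016,-0.0046,0.0002],[0,0,1]],[[-0.0016,-0.0046,0.0002],[0,0,1]],[[-0.0016,-0.0046,0.0002],[0,0,1]]])

```text
clock: 16.98
tcp_pos: [0.5208, 0.1604, 0.143]
orientation: [1.384, -2.816, -0.002]
contact_force: [-4.3, 0.6, -1.1]
grip_width: 0.0003
```

```bash
python3 st.py
```

```text
t 16.98 q [-0.26  0.38 -0.19  1.94  0.09  0.84 -2.73] p [0.5208 0.1604 0.143 ] az -127.7 tilt 0.23 F [-4.29  0.55 -1.08] M [0.116 0.769 0.006]
rel axis in tool [-0.0512  0.0221] F tool [2.18 3.73 1.1 ] torque(cw+ on bolt) from F@50mm 0.186 with moment -0.245
M tool [-0.68   0.378 -0.007] F from Mx/.21: -3.24
```

Emit:
send_rows(series=[[[0,0.008,0],[0,0,0]],[[0,0.008,-0.012],[0,0,0]],[[0,0,-0.016],[0,0,-1]],[[0,0,-0.016],[0,0,-1]],[[0,0,-0.016],[0,0,-1]],[[0,0,0],[0,0,-1]],[[0,0,0],[0,0,-1]],[[0,0,0],[0,0,-1]],[[0,0,0],[0,0,-1]],[[0,0,0],[0,0,-1]],[[0,0,0],[0,0,-1]],[[0,0,0],[0,0,-1]],[[0,0,0],[0,0,-1]],[[0,0,0],[0,0,-1]],[[0,0,0],[0,0,-1]],[[0,0,0],[0,0,-1]],[[0,0,0],[0,0,-1]],[[0,0,0],[0,0,-1]],[[0,0,0],[0,0,-1]],[[0,0,0],[0,0,-1]]])

```text
clock: 19.48
tcp_pos: [0.5098, 0.1705, 0.2051]
orientation: [-2.975, 1.007, -0.002]
contact_force: [-0.2, 0.1, -0.7]
grip_width: -0.0003
```

Emit:
send_rows(series=[[[0,0,0],[0,0,-1]],[[0,0,0],[0,0,-1]],[[0,0,0],[0,0,-1]],[[0,0,0],[0,0,-1]],[[0,0,0],[0,0,-1]],[[0,0,0],[0,0,-1]],[[0,0,0],[0,0,-1]],[[0,0,0],[0,0,-1]],[[0,0,0],[0,0,-1]],[[0,0,0],[0,0,-1]],[[0,0,0],[0,0,-1]],[[0,0,0],[0,0,-1]],[[0,0,0],[0,0,-1]],[[0,0,0],[0,0,-1]],[[0,0,0.0],[0,0,-1]],[[0,0,0.015],[0,0,-1]],[[0,0,0.015],[0,0,-1]],[[0,0,0.015],[0,0,-1]],[[0,0,0],[0,0,0]]])

```text
clock: 21.85
tcp_pos: [0.5093, 0.1699, 0.1589]
orientation: [2.819, 1.386, -0.002]
contact_force: [-0.4, 0.1, -0.1]
grip_width: 0.0002
```

```bash
python3 st.py;python3 - <<'E'
from bench import grab_frame
import cv2
f=grab_frame("wrist")["frame"];cv2.imwrite(f"pics/w5.png",f[:,:,::-1])
f=grab_frame("scene")["frame"]
f=cv2.resize(f[130:320,260:440],None,fx=3,fy=3,interpolation=cv2.INTER_CUBIC);cv2.imwrite(f"pics/s5.png",f[:,:,::-1])
E
python3 st.py
```

```text
t 21.85 q [ 0.17  0.44 -0.77  1.92  0.38  0.93  0.14] p [0.5093 0.1699 0.1589] az 52.4 tilt 0.06 F [-0.42  0.14 -0.12] M [ 0.053  0.004 -0.02 ]
rel axis in tool [ 0.0517 -0.037 ] F tool [-0.14 -0.42  0.12] torque(cw+ on bolt) from F@50mm -0.021 with moment -0.006
M tool [0.036 0.04  0.02 ] F from Mx/.21: 0.17
t 21.95 q [ 0.17  0.44 -0.77  1.91  0.38  0.93  0.14] p [0.5102 0.1703 0.1599] az 52.3 tilt 0.07 F [-1.04  0.08  0.26] M [ 0.002 -0.002 -0.   ]
rel axis in tool [ 0.0525 -0.0366] F tool [-0.57 -0.87 -0.26] torque(cw+ on bolt) from F@50mm -0.043 with moment -0.066
M tool [-0.     0.003  0.   ] F from Mx/.21: -0.0
```

View pics/w5.png

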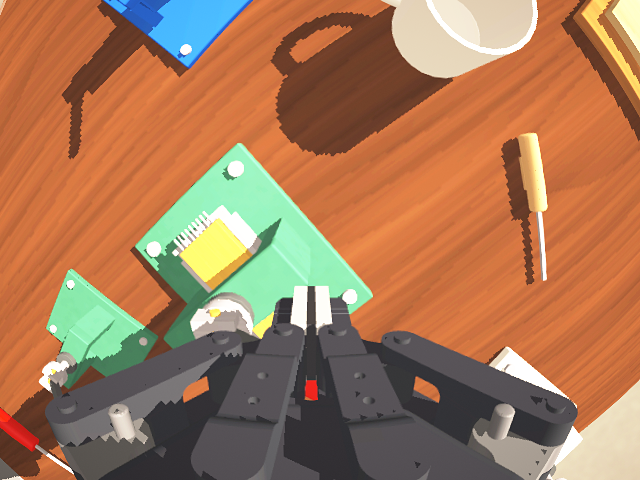

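View pics/s5.png

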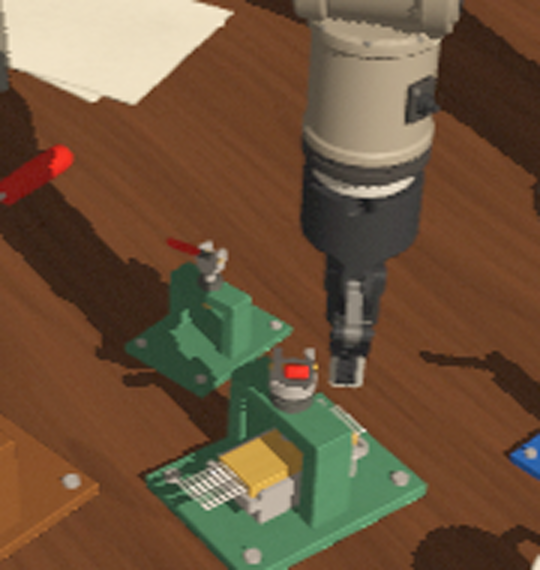

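Emit:
send_rows(series=[[[-0.001,0,0.008],[0,0,0]],[[0,0,0.008],[0,0,0]],[[0,0.005,0],[0,0,0]],[[0,0.005,0],[0,0,0]],[[0,0.005,0],[0,0,0]],[[0.0016,0.0045,0.0002],[0,0,1]],[[0.0016,0.0045,0.0002],[0,0,1]]])

```text
clock: 22.82
tcp_pos: [0.5296, 0.1574, 0.1426]
orientation: [-2.93, -1.13, 0.001]
contact_force: [-2.4, 1.9, -0.4]
grip_width: 0.0
```

```bash
python3 st.py
```

```text
t 22.82 q [ 0.15  0.47 -0.71  1.9   0.38  0.91 -0.  ] p [0.5296 0.1574 0.1426] az 42.2 tilt 0.09 F [-2.4   1.93 -0.38] M [ 0.426  0.602 -0.001]
rel axis in tool [ 0.051  -0.0226] F tool [-0.48 -3.04  0.39] torque(cw+ on bolt) from F@50mm -0.152 with moment -0.165
M tool [ 0.72  -0.16   0.001] F from Mx/.21: 3.43
```

Emit:
send_rows(series=[[[0.0016,0.0045,0.0002],[0,0,1]],[[0.0016,0.0045,0.0002],[0,0,1]],[[0.0016,0.0045,0.0002],[0,0,1]]])

```text
clock: 23.2
tcp_pos: [0.5417, 0.15, 0.142]
orientation: [-3.052, -0.738, 0.001]
contact_force: [-2.7, 3.1, -0.2]
grip_width: 0.0002
```

```bash
python3 st.py
```

```text
t 23.2 q [ 0.12  0.47 -0.64  1.88  0.35  0.9  -0.21] p [0.5417 0.15   0.142 ] az 27.2 tilt 0.1 F [-2.73  3.1  -0.21] M [0.617 0.506 0.075]
rel axis in tool [ 0.0507 -0.0229] F tool [-1.01 -4.01  0.22] torque(cw+ on bolt) from F@50mm -0.2 with moment -0.301
M tool [ 0.78  -0.168 -0.074] F from Mx/.21: 3.71
```

Emit:
send_rows(series=[[[0.0016,0.0046,0.0002],[0,0,1]],[[0.0016,0.0046,0.0002],[0,0,1]],[[0.0016,0.0046,0.0002],[0,0,1]]])

```text
clock: 23.58
tcp_pos: [0.5513, 0.1398, 0.1415]
orientation: [-3.121, -0.334, 0.0]
contact_force: [-2.1, 5.0, -0.9]
grip_width: 0.0001
```

```bash
python3 st.py
```

```text
t 23.57 q [ 0.09  0.47 -0.58  1.87  0.32  0.9  -0.42] p [0.5513 0.1398 0.1415] az 12.2 tilt 0.15 F [-2.14  5.03 -0.86] M [ 1.043e+00  5.260e-01 -1.000e-03]
rel axis in tool [ 0.0504 -0.0233] F tool [-1.03 -5.37  0.88] torque(cw+ on bolt) from F@50mm -0.268 with moment -0.293
M tool [ 1.131e+00 -2.930e-01  1.000e-03] F from Mx/.21: 5.39
```

Emit:
send_rows(series=[[[0.0016,0.0046,0.0002],[0,0,1]],[[0.0016,0.0046,0.0002],[0,0,1]],[[0.0016,0.0046,0.0002],[0,0,1]]])

```text
clock: 23.95
tcp_pos: [0.5582, 0.1277, 0.1411]
orientation: [-3.137, 0.075, -0.001]
contact_force: [-1.7, 7.2, -1.2]
grip_width: 0.0001
```

```bash
python3 st.py
```

```text
t 23.95 q [ 0.07  0.46 -0.51  1.86  0.28  0.89 -0.63] p [0.5582 0.1277 0.1411] az -2.7 tilt 0.22 F [-1.71  7.25 -1.19] M [ 1.379  0.238 -0.02 ]
rel axis in tool [ 0.0501 -0.0237] F tool [-2.05 -7.15  1.22] torque(cw+ on bolt) from F@50mm -0.358 with moment -0.385
M tool [ 1.366 -0.303  0.022] F from Mx/.21: 6.51
```

Emit:
send_rows(series=[[[0.0016,0.0046,0.0002],[0,0,1]],[[0.0016,0.0046,0.0002],[0,0,1]]])

```text
clock: 24.2
tcp_pos: [0.561, 0.1188, 0.1408]
orientation: [-3.118, 0.347, -0.001]
contact_force: [0.2, 8.9, -1.0]
grip_width: 0.0001
```

```bash
python3 st.py
```

```text
t 24.2 q [ 0.05  0.46 -0.47  1.86  0.26  0.88 -0.76] p [0.561  0.1188 0.1408] az -12.7 tilt 0.27 F [ 0.15  8.85 -0.98] M [ 1.63  -0.071  0.029]
rel axis in tool [ 0.0499 -0.024 ] F tool [-1.8  -8.66  1.02] torque(cw+ on bolt) from F@50mm -0.433 with moment -0.503
M tool [ 1.606 -0.29  -0.027] F from Mx/.21: 7.65
```

```bash
python3 - <<'E'
from bench import r,grab_frame
from h import *
a=[];b=[]
for i in range(8):
    f=grab_frame("wrist" if i else "top"); o=r.get_obs(); M=R.from_rotvec(o["orientation"]).as_matrix()
    a.append(M.T@o["contact_force"]); b.append(M.T@o["moment"])
    if i==0: cv2.imwrite("pics/t6.png",cv2.resize(f["frame"][190:330,190:380],None,fx=4,fy=4,interpolation=2)[:,:,::-1])
cv2.imwrite("pics/w6.png",f["frame"][:,:,::-1])
print(np.round(a,2),np.round(b,3)); print(np.mean(a,0),np.mean(b,0))
E
python3 st.py
```

```text
[[-1.85 -7.66  1.52]
 [-0.57 -5.12  0.18]
 [-1.31 -5.76  1.89]
 [-0.98 -5.9   1.51]
 [-1.25 -5.35  1.73]
 [-1.04 -6.06  1.37]
 [-2.   -5.66  2.27]
 [-0.92 -5.16  1.07]] [[ 1.498 -0.364  0.015]
 [ 1.157 -0.235 -0.024]
 [ 1.159 -0.187 -0.032]
 [ 1.255 -0.251 -0.003]
 [ 1.192 -0.233 -0.029]
 [ 1.183 -0.211 -0.06 ]
 [ 1.2   -0.253  0.008]
 [ 1.155 -0.26  -0.035]]
[-1.23845911 -5.83578182  1.4423053 ] [ 1.2248029  -0.24941062 -0.01990205]
t 24.6 q [ 0.05  0.46 -0.47  1.86  0.26  0.88 -0.76] p [0.5609 0.1182 0.1407] az -12.6 tilt 0.22 F [ 0.23  5.24 -1.05] M [1.184 0.003 0.036]
rel axis in tool [ 0.0501 -0.0232] F tool [-0.92 -5.16  1.07] torque(cw+ on bolt) from F@50mm -0.258 with moment -0.315
M tool [ 1.155 -0.26  -0.035] F from Mx/.21: 5.5
```

View pics/w6.png

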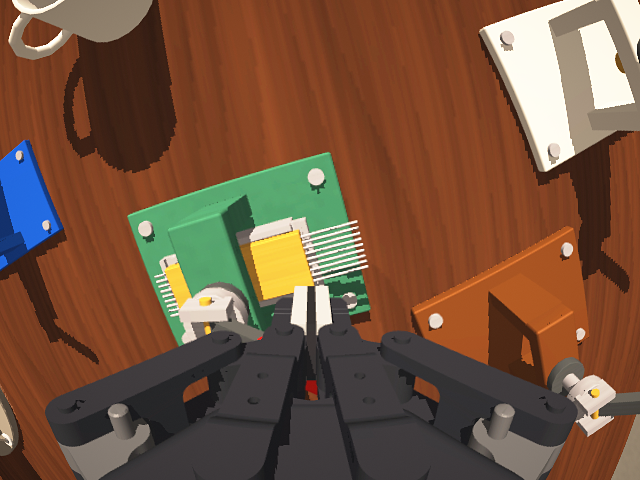

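View pics/t6.png

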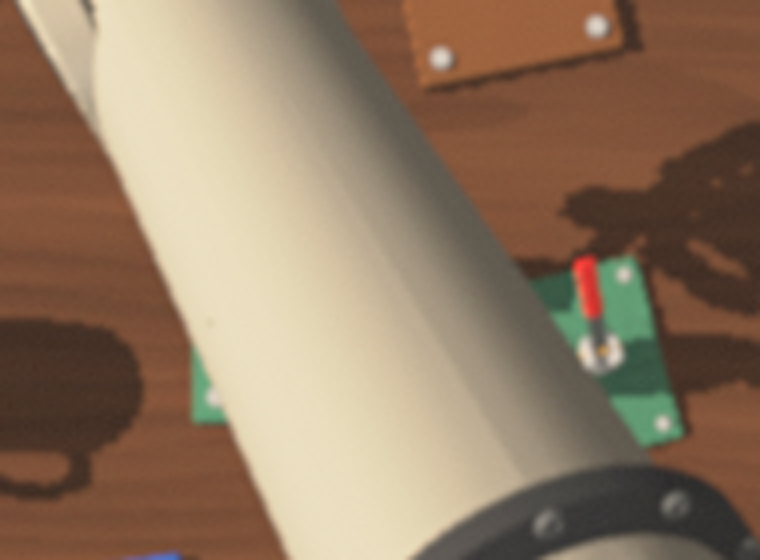

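Emit:
send_rows(series=[[[0.0003,0.0009,0],[0,0,0.2]],[[0.0003,0.0009,0],[0,0,0.2]],[[0.0003,0.0009,0],[0,0,0.2]]])

```text
clock: 24.98
tcp_pos: [0.5614, 0.1161, 0.1408]
orientation: [-3.108, 0.425, -0.002]
contact_force: [1.1, 7.3, -2.1]
grip_width: 0.0002
```

```bash
python3 st.py
```

```text
t 24.98 q [ 0.05  0.45 -0.46  1.86  0.25  0.88 -0.8 ] p [0.5614 0.1161 0.1408] az -15.6 tilt 0.29 F [ 1.11  7.29 -2.11] M [ 1.546 -0.288  0.034]
rel axis in tool [ 0.0498 -0.024 ] F tool [-0.89 -7.31  2.15] torque(cw+ on bolt) from F@50mm -0.366 with moment -0.417
M tool [ 1.567 -0.139 -0.032] F from Mx/.21: 7.46
```

Emit:
send_rows(series=[[[0,-0.006,0],[0,0,0]],[[0,-0.006,0],[0,0,0]],[[0,0,-0.02],[0,0,0]],[[0,0,-0.03],[0,0,0]],[[0,0,-0.03],[0,0,0]],[[0,0.03,-0.02],[0,0,0]],[[0,0.03,0],[0,0,0]],[[0,0.03,0],[0,0,0]],[[0,0,0],[0,0,0]],[[0,0,0],[0,0,0]]])

```text
clock: 26.22
tcp_pos: [0.54, 0.0382, 0.2405]
orientation: [-3.112, 0.428, -0.001]
contact_force: [0.1, 0.3, 0.1]
grip_width: 0.0001
```

```bash
python3 st.py; python3 - <<'E'
from bench import r,grab_frame
from h import *
import json
o=r.get_obs()
for n in("wrist","scene","top"):
    f=grab_frame(n); cv2.imwrite(f"pics/{n}7.png",f["frame"][:,:,::-1])
E
```

```text
t 26.23 q [ 0.2   0.29 -0.47  1.84  0.15  1.05 -0.59] p [0.54   0.0382 0.2405] az -15.7 tilt 0.04 F [0.09 0.3  0.15] M [0.008 0.017 0.049]
rel axis in tool [0.0502 0.0568] F tool [ 0.01 -0.32 -0.15] torque(cw+ on bolt) from F@50mm -0.016 with moment -0.065
M tool [ 0.003 -0.018 -0.049] F from Mx/.21: 0.01
```

View pics/wrist7.png

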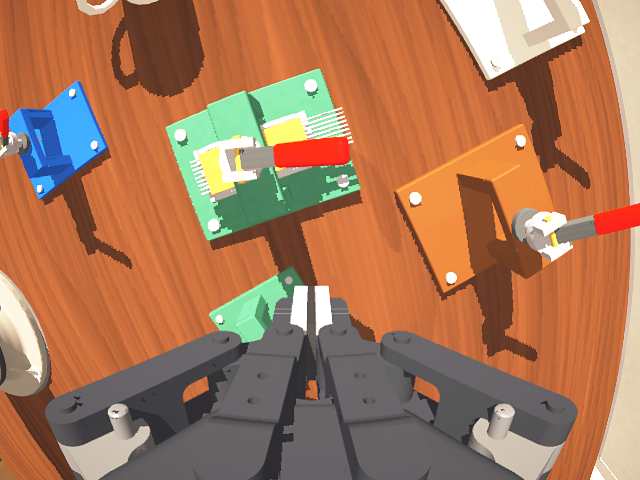

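View pics/scene7.png

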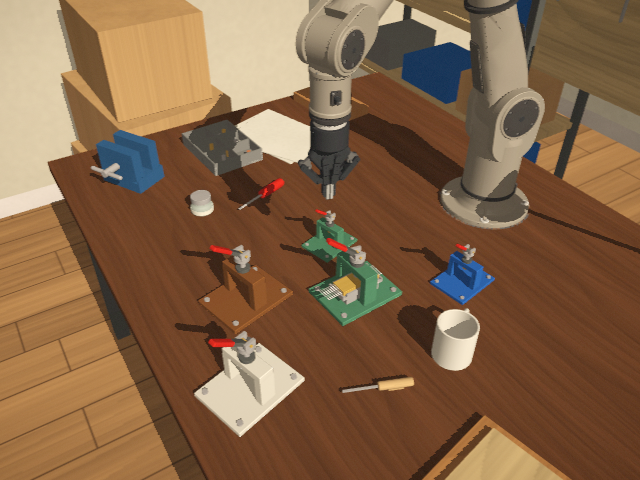

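```bash
cat >> h.py <<'E'
def wray(f,o,u,v):
    x,y=(u-f["cx"])/f["fx"],(v-f["cy"])/f["fy"]; th=np.hypot(x,y)
    d=np.array([np.sin(th)*x/th,np.sin(th)*y/th,np.cos(th)]); T=np.array(f["T_tool_cam"]); M=R.from_rotvec(o["orientation"]).as_matrix()
    return o["tcp_pos"]+M@T[:3,3], M@(T[:3,:3]@d)
E
python3 - <<'E'
from bench import r,grab_frame
from h import *
o=r.get_obs(); f=grab_frame("wrist"); im=cv2.imread("pics/wrist7.png")
c=cv2.resize(im[100:220,170:380],None,fx=3.8,fy=3.8,interpolation=2);cv2.imwrite("pics/w7z.png",c)
c=cv2.imread("pics/top7.png");cv2.imwrite("pics/t7z.png",cv2.resize(c[200:310,215:365],None,fx=5,fy=5,interpolation=2))
def z(u,v,h):
    a,d=wray(f,o,u,v); return (a+d*(h-a[2])/d[2]).round(4)
# red mask centroid column-wise centre line
h=cv2.cvtColor(im,cv2.COLOR_BGR2HSV); m=cv2.inRange(h,(0,180,120),(8,255,255)); m[:,:260]=0;m[:,360:]=0;m[:120]=0;m[180:]=0
for u in range(275,352,8):
    v=np.where(m[:,u])[0]; print(u,v.min(),v.max())
print(z(349,151,.178),z(238,160,.119))
E
```

```text
275 146 164
283 143 166
291 143 166
299 141 166
307 140 165
315 139 165
323 138 165
331 138 164
339 137 164
347 140 162
[0.5777 0.0935 0.178 ] [0.5057 0.107  0.119 ]
```

View pics/w7z.png

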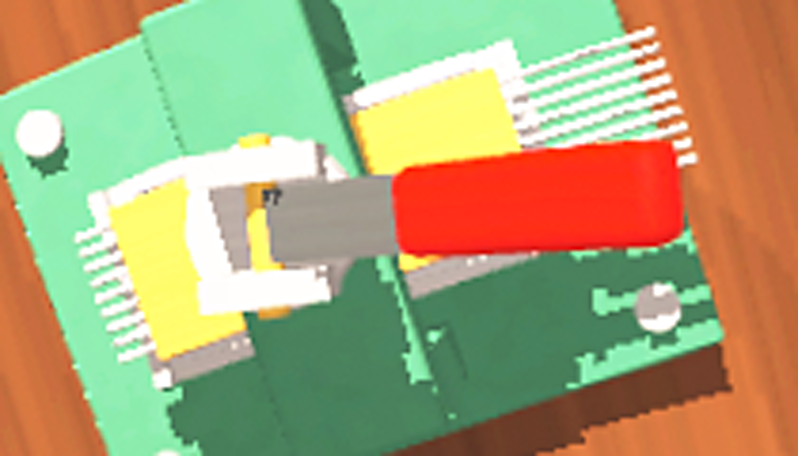

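View pics/t7z.png

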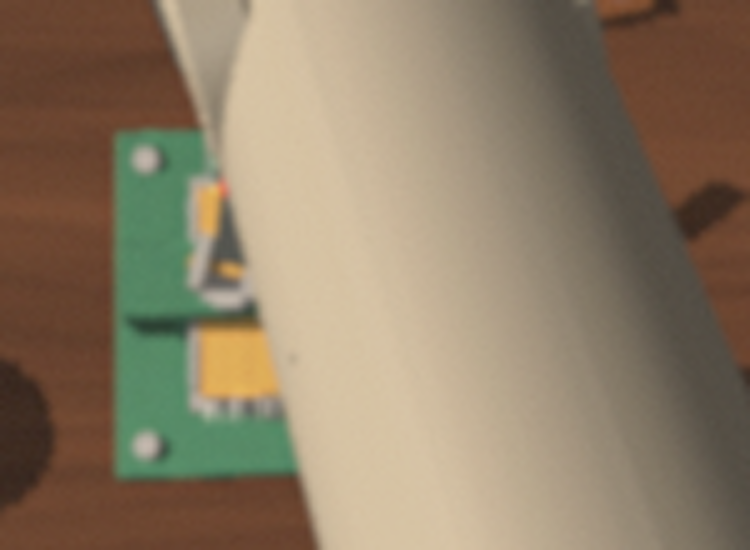

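Emit:
send_rows(series=[[[0,-0.0205,0],[0,0,0]],[[-0.0005,-0.0204,0],[0,0,0]],[[0,-0.0204,0],[0,0,0]],[[0,0,0.02],[0,0,-1]],[[0,0,0.02],[0,0,0]],[[0,0,0.01],[0,0,0]],[[0,0,0],[0,0,0]],[[0,0,0],[0,0,0]]])

```text
clock: 27.42
tcp_pos: [0.5563, 0.097, 0.191]
orientation: [-3.127, 0.293, -0.002]
contact_force: [0.2, -0.1, 0.6]
grip_width: -0.0001
```

```bash
python3 st.py; python3 - <<'E'
from bench import r,grab_frame
from h import *
f=grab_frame("wrist"); cv2.imwrite("pics/w8.png",f["frame"][:,:,::-1])
f=grab_frame("scene"); cv2.imwrite("pics/s8.png",cv2.resize(f["frame"][170:320,260:440],None,fx=4,fy=4,interpolation=2)[:,:,::-1])
E
```

```text
t 27.43 q [ 0.11  0.38 -0.49  1.84  0.21  0.97 -0.66] p [0.5563 0.097  0.191 ] az -10.7 tilt 0.07 F [ 0.24 -0.07  0.63] M [-0.035  0.01  -0.013]
rel axis in tool [0.0502 0.0001] F tool [ 0.25  0.02 -0.63] torque(cw+ on bolt) from F@50mm 0.001 with moment 0.014
M tool [-0.037 -0.003  0.013] F from Mx/.21: -0.17
```

View pics/w8.png

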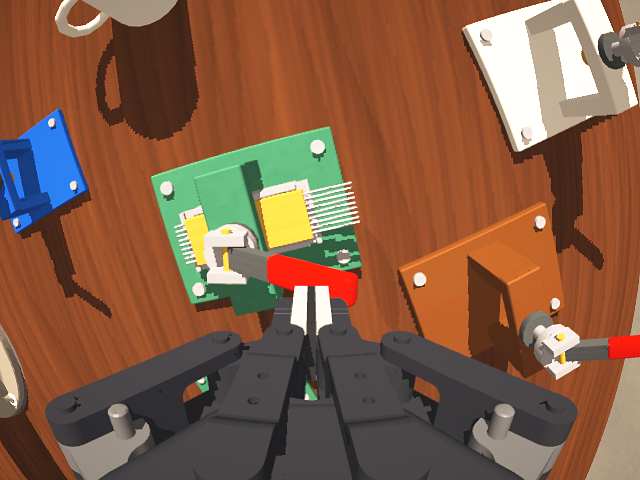

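View pics/s8.png

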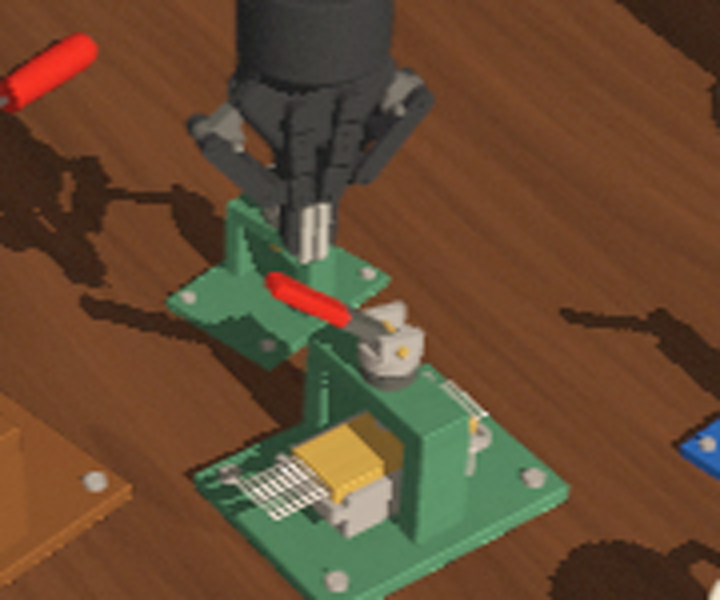

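Emit:
send_rows(series=[[[0,0,0.005],[0,0,0]],[[0,0,0.005],[0,0,0]],[[0,0,0.005],[0,0,0]],[[0,0,0.004],[0,0,0]],[[0,0,0.004],[0,0,0]]])

```text
clock: 28.15
tcp_pos: [0.5565, 0.0969, 0.1678]
orientation: [-3.128, 0.293, -0.002]
contact_force: [-0.8, -0.5, 6.1]
grip_width: 0.0
```

```bash
python3 st.py
```

```text
t 28.15 q [ 0.1   0.41 -0.48  1.86  0.23  0.93 -0.68] p [0.5565 0.0969 0.1678] az -10.7 tilt 0.09 F [-0.8  -0.51  6.11] M [-0.024  0.042 -0.017]
rel axis in tool [0.0504 0.0002] F tool [-0.69  0.64 -6.11] torque(cw+ on bolt) from F@50mm 0.032 with moment 0.05
M tool [-0.031 -0.037  0.017] F from Mx/.21: -0.15
```

Emit:
send_rows(series=[[[0,0,0.004],[0,0,0]],[[0,0,0.004],[0,0,0]],[[0,0,0.004],[0,0,0]]])

```text
clock: 28.52
tcp_pos: [0.5572, 0.0971, 0.1563]
orientation: [-3.127, 0.293, -0.005]
contact_force: [0.5, -1.0, 5.5]
grip_width: 0.0002
```

```bash
python3 st.py
```

```text
t 28.52 q [ 0.09  0.42 -0.48  1.87  0.24  0.9  -0.69] p [0.5572 0.0971 0.1563] az -10.7 tilt 0.19 F [ 0.54 -1.02  5.46] M [-0.053 -0.155 -0.006]
rel axis in tool [ 0.0511 -0.0002] F tool [ 0.73  0.9  -5.46] torque(cw+ on bolt) from F@50mm 0.045 with moment 0.051
M tool [-0.023  0.162  0.005] F from Mx/.21: -0.11
```

Emit:
send_rows(series=[[[0,0,0.004],[0,0,0]],[[0,0,0.004],[0,0,0]],[[0,0,0.004],[0,0,0]]])

```text
clock: 28.9
tcp_pos: [0.5579, 0.0971, 0.1447]
orientation: [-3.127, 0.293, -0.007]
contact_force: [1.0, 0.3, 7.5]
grip_width: 0.0
```

```bash
python3 st.py
```

```text
t 28.9 q [ 0.09  0.44 -0.47  1.88  0.25  0.88 -0.69] p [0.5579 0.0971 0.1447] az -10.7 tilt 0.26 F [0.95 0.35 7.51] M [-0.01  -0.431 -0.004]
rel axis in tool [ 0.0518 -0.0003] F tool [ 0.9  -0.53 -7.5 ] torque(cw+ on bolt) from F@50mm -0.027 with moment -0.023
M tool [0.07  0.425 0.004] F from Mx/.21: 0.33
```

Emit:
send_rows(series=[[[0,0,0.004],[0,0,0]],[[0,0,0.004],[0,0,0]],[[0,0,0.004],[0,0,0]]])

```text
clock: 29.28
tcp_pos: [0.5588, 0.0971, 0.133]
orientation: [-3.126, 0.293, -0.009]
contact_force: [4.9, -0.3, 7.8]
grip_width: 0.0003
```

```bash
python3 st.py
```

```text
t 29.27 q [ 0.08  0.45 -0.47  1.89  0.27  0.86 -0.7 ] p [0.5588 0.0971 0.133 ] az -10.7 tilt 0.36 F [ 4.9  -0.27  7.84] M [-0.08  -0.85  -0.026]
rel axis in tool [ 0.0526 -0.0005] F tool [ 4.91 -0.66 -7.81] torque(cw+ on bolt) from F@50mm -0.033 with moment -0.008
M tool [0.08  0.85  0.024] F from Mx/.21: 0.38
```

Emit:
send_rows(series=[[[0,0,0.002],[0,0,0]],[[0,0,0.002],[0,0,0]],[[0,0,0.002],[0,0,0]]])

```text
clock: 29.65
tcp_pos: [0.5596, 0.097, 0.1274]
orientation: [-3.126, 0.293, -0.012]
contact_force: [4.0, -1.2, 6.8]
grip_width: 0.0001
```

```bash
python3 st.py
```

```text
t 29.65 q [ 0.08  0.46 -0.46  1.89  0.27  0.84 -0.71] p [0.5596 0.097  0.1274] az -10.7 tilt 0.45 F [ 3.97 -1.19  6.84] M [-0.195 -1.144 -0.061]
rel axis in tool [ 0.0534 -0.0006] F tool [ 4.17  0.42 -6.81] torque(cw+ on bolt) from F@50mm 0.021 with moment 0.083
M tool [0.021 1.161 0.058] F from Mx/.21: 0.1
```

Still moving at about 7 N; I'll press on in small steps to the stop.

Emit:
send_rows(series=[[[-0.001,0,0.0015],[0,0,0]],[[-0.001,0,0.0015],[0,0,0]]])

```text
clock: 29.9
tcp_pos: [0.5577, 0.0974, 0.1244]
orientation: [-3.126, 0.294, -0.012]
contact_force: [5.2, -0.4, 7.8]
grip_width: -0.0002
```

```bash
python3 st.py
```

```text
t 29.9 q [ 0.08  0.46 -0.46  1.9   0.27  0.84 -0.71] p [0.5577 0.0974 0.1244] az -10.7 tilt 0.46 F [ 5.19 -0.39  7.77] M [-0.213 -1.283  0.04 ]
rel axis in tool [ 0.0515 -0.0006] F tool [ 5.23 -0.61 -7.73] torque(cw+ on bolt) from F@50mm -0.03 with moment -0.072
M tool [ 0.03   1.3   -0.044] F from Mx/.21: 0.14
```

Emit:
send_rows(series=[[[0,0,0.0015],[0,0,0]],[[0,0,0.0015],[0,0,0]]])

```text
clock: 30.15
tcp_pos: [0.5579, 0.0977, 0.1226]
orientation: [-3.126, 0.294, -0.013]
contact_force: [-0.3, -2.7, 24.9]
grip_width: -0.0003
```

```bash
python3 st.py
```

```text
t 30.15 q [ 0.08  0.47 -0.46  1.9   0.28  0.83 -0.71] p [0.5579 0.0977 0.1226] az -10.7 tilt 0.48 F [-0.35 -2.73 24.88] M [-0.443  0.22   0.018]
rel axis in tool [ 0.0516 -0.0009] F tool [  0.36   2.68 -24.88] torque(cw+ on bolt) from F@50mm 0.134 with moment 0.117
M tool [-0.476 -0.134 -0.021] F from Mx/.21: -2.27
```

Emit:
send_rows(series=[[[0,0,0.0003],[0,0,0]],[[0,0,0],[0,0,0]]])

```text
clock: 30.4
tcp_pos: [0.5579, 0.0977, 0.1228]
orientation: [-3.126, 0.293, -0.013]
contact_force: [0.6, -1.3, 20.5]
grip_width: -0.0
```

```bash
python3 st.py
```

```text
t 30.4 q [ 0.08  0.47 -0.46  1.9   0.28  0.83 -0.71] p [0.5579 0.0977 0.1228] az -10.7 tilt 0.49 F [ 0.61 -1.32 20.53] M [-0.447  0.06  -0.013]
rel axis in tool [ 0.0516 -0.0009] F tool [  1.01   1.13 -20.53] torque(cw+ on bolt) from F@50mm 0.057 with moment 0.069
M tool [-0.45   0.024  0.01 ] F from Mx/.21: -2.14
```

Emit:
send_rows(series=[[[0,0,-0.003],[0,0,0]],[[0,0,-0.015],[0,0,0]],[[0,0,-0.03],[0,0,0]],[[0,0,-0.04],[0,0,0]],[[0,0.03,-0.03],[0,0,0]],[[0,0.04,0],[0,0,0]],[[0,0.04,0],[0,0,0]],[[0,0,0],[0,0,0]],[[0,0,0],[0,0,0]]])

```text
clock: 31.52
tcp_pos: [0.5334, -0.0103, 0.2373]
orientation: [-3.127, 0.292, -0.0]
contact_force: [0.2, -0.0, 0.3]
grip_width: -0.0003
```

```bash
python3 st.py; python3 - <<'E'
from bench import r,grab_frame
from h import *
f=grab_frame("wrist"); cv2.imwrite("pics/w9.png",f["frame"][:,:,::-1])
f=grab_frame("scene"); cv2.imwrite("pics/s9.png",cv2.resize(f["frame"][200:325,295:415],None,fx=4.8,fy=4.8,interpolation=2)[:,:,::-1])
cv2.imwrite("pics/s9f.png",f["frame"][:,:,::-1])
E
```

```text
t 31.52 q [ 0.3   0.28 -0.47  1.86  0.14  1.04 -0.42] p [ 0.5334 -0.0103  0.2373] az -10.7 tilt 0.04 F [ 0.17 -0.03  0.32] M [ 0.055 -0.041 -0.029]
rel axis in tool [0.0475 0.1098] F tool [ 0.17 -0.01 -0.32] torque(cw+ on bolt) from F@50mm -0.0 with moment 0.01
M tool [0.062 0.03  0.029] F from Mx/.21: 0.3
```

View pics/w9.png

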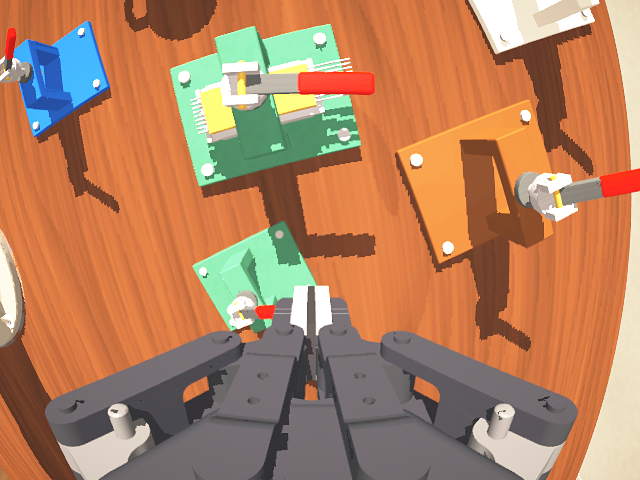

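View pics/s9.png

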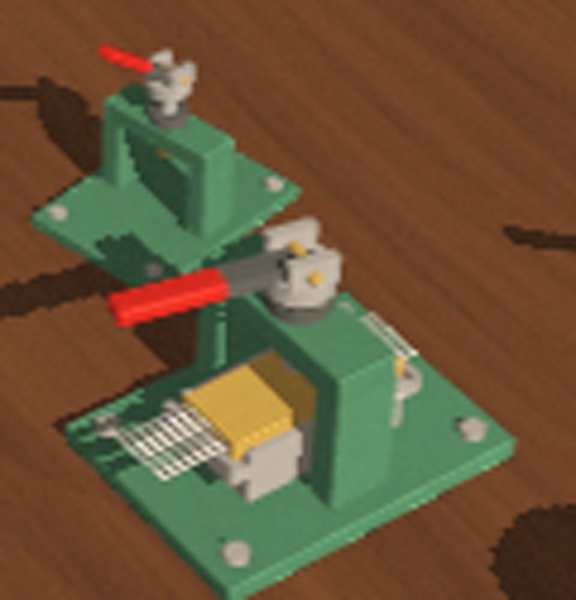

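```bash
python3 - <<'E'
from bench import grab_frame
from h import *
f=grab_frame("scene")
for fold in(0,.05,.1): print(fold,proj(f,np.array([.507+.092*np.cos(fold)*.9826,.1066-.092*np.cos(fold)*.1857,.1175+.092*np.sin(fold)])), "pix in zoom:",[(a-b)*4.8 for a,b in zip(proj(f,np.array([.507+.092*np.cos(fold)*.9826,.1066-.092*np.cos(fold)*.1857,.1175+.092*np.sin(fold)])),(295,200))])
E
```

```text
0 (np.float64(316.92387270417447), np.float64(264.5642219596846)) pix in zoom: [np.float64(105.23458898003746), np.float64(309.90826540648595)]
0.05 (np.float64(316.98531976544814), np.float64(262.9275495875785)) pix in zoom: [np.float64(105.52953487415107), np.float64(302.0522380203767)]
0.1 (np.float64(317.14841171285843), np.float64(261.2615196122204)) pix in zoom: [np.float64(106.31237622172047), np.float64(294.055294138658)]
```

```bash
python3 -c "
from bench import r
print(r.hand_in(), r.get_obs()['clock'])"
```

```text
the job is handed in; nothing more can be done
the job is handed in; nothing more can be done
```

The comb is clamped: the bolt is screwed in until snug, the red lever is folded level to its stop, and the job was handed in at about 31.6 s of the 61 s allowed.

- **Screwing in:** I cranked the raised lever clockwise about 1.04 turns with the closed fingers, repositioning once on the way. The free running force was about 3.5 N, and it began to climb near the end of the first turn.
- **Snugness:** On a final slow push the force was about 7.3–7.5 N, at the top of the 6–7.5 N snug range. The reading is uncertain:
    - Just before that, at normal cranking speed, I read 7.7–8.7 N.
    - Holding still, it dropped to about 5.5–5.8 N.
    - The torque estimate from the moment on that slow push was noisier and came out higher, at about 8.3 N.
- **Folding:** Pressing down took about 5.5–8 N some 60 mm out, roughly 9–10 N at 50 mm later in the fold. That matches a snug bolt, although the first part of the fold read lower, at about 6.6 N. It stopped dead at 20–25 N.
- **Last checks:** In the scene view the lever's end is within a couple of pixels of where a level lever should be. The comb is still in its rest, and the tool was clear of everything with no contact force. I did not re-measure the mug, jar, screwdriver and graver at the end, but the tool never went near them.

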